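# Fit the drive shaft of the sample rotator

## Robot

A 6-joint arm with a two-finger parallel gripper is mounted at the origin on a cart in front of the work surface, level with it; the furniture and walls round the work are solid. World frame = base frame: x ahead of the robot, y to its left, z up, the work surface at z = 0. Lengths are in m, angles in rad, forces in N, time in s.
With the tool pointing down it reaches from about 0.375 to 0.975 m from the base axis. Payload 3.8 kg.
Tool frame: the origin (TCP) lies at the very end of the fingers, on their centre line; the grasp point (between the pads) lies 19 mm behind it; z points along the fingers, y is the line along which they close (so a half turn about z gives the same grasp; the last joint's range is limited). The gripper opens to 85 mm and grips with 20 to 120 N. Pads are 22 mm wide; open, the fingers measure 114 mm over their backs; the gripper's body (76 mm by 85 mm) begins 54 mm behind the grasp point. The pads swing forward as they close: fully open they stand 13 mm farther back than shut.
Start: joints at [1.296, 0.264, 1.604, -0, 1.274, -0.037], TCP at [0.159, 0.656, 0.231] pointing down, gripper open.
Joint ranges: [-2.63, 2.63], [-0.94, 2.18], [0.31, 2.57], [-1.31, 4.45], [0, 2.66], [-2.55, 2.55]. Speed limits (rad/s): [2.57, 2.57, 3.14, 3.14, 3.14, 3.14].

## Interface

Orientations are given as a rotation vector (axis times angle).
In Python, from workcell import read_state, read_camera, calibration, finish_job gives the robot as it stands.
- The arm moves only by the tool step_arm, never from a script. Its argument "commands" is a list of rows, each an object of numbers: "fingers": the gripper's target within -1 to 1 (shut at 1, half-way at 0, fully open at -1); "dx", "dy", "dz": the shift along the tool's x, y, z in m; "roll": the turn about the tool's z in degrees. In form: [{"fingers": .., "dx": .., "dy": .., "dz": .., "roll": ..}, ...]. A call has 1 to 8 rows; each row is the pose to reach, as a shift and turn from the pose commanded when the call began, along the tool's axes at that moment; what a row does not reach only later rows make up. A row lasts 1/8 s, in which the tool goes at most 62.5 mm and 10.7 degrees, less where a joint would pass 70% of its speed; a pose out of reach is approached as far as the arm can. A call with a gripper value outside its range is refused whole. The fingers move at their own pace and stop on an object; "squeeze" is the grip in N (left out, the last holds). Time passes only in rows, so rows that repeat a pose let the fingers close. It gives the time, the measured TCP pose, the force, the opening and the grip force at its end, in the units of the state.
- read_state(): the state, without advancing time (a new reading comes with each control period).
- read_camera(name): name is "scene" or "top"; returns (picture, depth): 384x512x3 uint8, blue, green, red; 384x512 float32, m along the optical axis (not along the pixel's ray), 0 where there is no reading.
- calibration(name): a dict with "intrinsics" (3x3 intrinsics, pixels), "world_to_cam" (4x4, takes a point from world to camera coordinates). Camera axes: x right, y up, looking along -z (the intrinsics and any distortion apply to the point x, -y, -z); pixel columns grow to the right and rows downward; lengths in m; the calibration is good to about 2 mm. A picture is of the moment at which its call begins. calibration takes no time and is no camera call.
- finish_job(): hands the job in; it is judged then, once.
The state is a dict: "time": time; "q": joint angles; "joint_vel": joint speeds; "joint_torque": joint torques, N m; "tool_pos": TCP position; "tcp_rot": TCP orientation; "wrist_force": force on the tool from outside, world axes, zero at the start; "torque": the same for the moment, N m; "width": opening from 0.0 (shut) to 1.0 (fully open); "grip_force": force on a finger pad.
Only numpy, scipy, OpenCV 4.12 (cv2) and the standard library are available. Lean on these libraries where they do the work, as an engineer would, in place of code of your own. Each camera call takes 0.05 s, during which the arm holds its last target. There are 200 camera calls.

## Task

Take the drive shaft with the flat blade on top out of the wooden block and lower it, tang first, through the upper bearing and then the lid bearing of the rotary drive stand. The slot of the drive dog inside the housing is out of sight: feel for it, pressing only gently (10 N is plenty, 30 N on the stand would harm it) while you turn the shaft anticlockwise, until the tang drops in; the drive itself cannot be turned by hand. Then push the shaft fully home, let go and leave it standing there, with everything else on the bench left where it is.

Things in the scene. Friction and masses are not known exactly. Their poses are not given: they have to be found in the camera images.
- drive_shaft: steel drive shaft, 168.5 mm long, 20 mm diameter, about 0.2 kg, standing tang down in a hole of the wooden block. Origin: middle of the tang's foot, its lowest end; z up along it. Tang: z 0 to 12 mm, 18.4 mm wide along x, 6 mm thick, its foot's edges chamfered; then a lead-in cone to z 18 mm. Flat blade on top, z 128.5 to 168.5 mm, parallel to the tang: 26 mm wide along x, 12 mm thick along y
- blade_mid (a point): point on the drive shaft's axis in the middle of its blade, 150 mm above the foot of the tang; axes as the shaft's. Grip the blade here across its 12 mm (along y)
- drive_stand: rotary drive stand, fixed: grey gear housing under an 84 x 84 mm aluminium lid, four steel pillars, an 84 x 84 x 14 mm upper bearing plate, a motor at its back reaching to x 112 mm. Origin: on the bearing axis at the bench; z up. A slotted drive dog is hidden in the housing
- upper_mouth (a point): middle of the upper bearing's mouth, on top of the upper plate, 106 mm above the bench; bore 21.6 mm, 14 mm long, straight above the lid bearing; axes as the stand's. Two spring ball plungers in this bore (along the stand's y) drag on the shaft: a few N, up to about 10 N while its cone passes them; they click into a groove of the shaft at home
- lower_mouth (a point): middle of the lid bearing's mouth, on top of the lid, 46 mm above the bench; bore 21.6 mm, 12 mm long; axes as the stand's
- home (a point): floor of the dog's slot on the bearing axis, 12 mm above the bench; axes as the stand's. The shaft's origin is here when home, 10 mm higher when the tang stands on the dog. Slot: 7.5 mm wide, along the stand's x turned anticlockwise from above by an unknown 0.2 to 1.6 rad. The dog is sprung: it gives 2 mm downward under 3 to 11 N, no more. It cannot be turned (worm gear): once in, stop turning
- wood_block: fixed wooden block 62 x 132 x 42 mm with three holes of 21.6 mm, 30 mm deep (floor 12 mm above the bench), in a row along its y axis at y -42, 0 and 42 mm. Origin: centre of its underside
- plain_shaft: a shorter plain round steel shaft (20 mm diameter, 120 mm long, no blade) standing in another hole of the wooden block; not to be used. Origin: centre of its foot, z up
- shaft_collar: aluminium shaft collar, 39 mm diameter, 21 mm high; bystander. Origin: centre of its underside
- hex_key: small L-shaped hex key 18 x 48 x 4 mm; bystander. Origin: centre of its underside
- tweezers: steel tweezers 16 x 127 x 9 mm; bystander. Origin: centre of its underside
- screwdriver: screwdriver with clear blue handle 20 x 188 x 23 mm; bystander. Origin: centre of its underside
- blank_flange: blank steel flange disc, 40 mm diameter, 6 mm thick; bystander. Origin: centre of its underside
- centring_ring: centring ring with black O-ring, 34 mm diameter, 4 mm thick; bystander. Origin: centre of its underside

How it is judged:
On the way, in this order (a step that is already met when the one before it is completed fails the run):
1. the shaft stands in the upper bearing (z of drive_shaft in the frame of upper_mouth below -0.015 m and horizontal distance between drive_shaft and upper_mouth below 0.008 m), for 0.1 s.
2. the shaft stands in the lid bearing too (z of drive_shaft in the frame of lower_mouth below -0.012 m and horizontal distance between drive_shaft and lower_mouth below 0.004 m), for 0.1 s.
At the end, for the whole second after the job is handed in: The drive shaft is at rest, upright (within 0.05 rad) in both bearings with its tang in the dog's slot: its foot within 2 mm of the home height and 3 mm of the axis; the plain shaft still stands in its hole (within 20 mm) and the bystanders lie within 30 mm of where they were (z of drive_shaft in the frame of home below 0.002 m and horizontal distance between drive_shaft and home below 0.003 m and angle between drive_shaft's own z axis and vertical below 0.05 rad and linear speed of drive_shaft below 0.01 m/s and distance of plain_shaft from where it was at the start of the episode below 0.02 m and distance of each of shaft_collar, hex_key, tweezers, screwdriver, blank_flange, centring_ring from where it was at the start of the episode below 0.03 m); the robot touches nothing.
It fails at once if the drive shaft pressed on the drive stand with more than 30 N in all (the squeeze of the ball plungers, about 6 N, included) (contact force between drive_shaft and drive_stand above 30 N).
It fails at once if the plain shaft or a bystander moved (20 or 30 mm) (distance of plain_shaft from where it was at the start of the episode above 0.02 m or distance of any of shaft_collar, hex_key, tweezers, screwdriver, blank_flange, centring_ring from where it was at the start of the episode above 0.03 m).
It also fails if it takes over 67 s, if anything falls off the work surface, if the arm or the gripper's body presses on something with over 40 N, if the wrist force passes 120 N, or if a joint passes its speed limit or range.

## Working session

There is one attempt and no reset: what is moved stays moved. The work goes in short steps, Python scripts to look and compute and a tool call to move; the robot and the scene stay as the last step left them, time stands still between calls to the robot, and variables do not carry over. Pictures are saved under pics/ and viewed, at most 10 in all, crops included, and the job is handed in when it is done.

Besides the shell and the picture viewer there is one more tool, called after "Call:" as name(argument=value, ...), one argument or row to a line, values as JSON. step_arm: Moves the arm, as the interface text tells. Its arguments: {"type":"object","properties":{"commands":{"type":"array","items":{"type":"object","properties":{"fingers":{"type":"number"},"dx":{"type":"number"},"dy":{"type":"number"},"dz":{"type":"number"},"roll":{"type":"number"}}}},"squeeze":{"type":"number"}},"required":["commands"]}

```bash
mkdir -p pics
python3 - <<'E'
from workcell import *
import cv2,numpy as np
np.set_printoptions(precision=4,suppress=True)
s=read_state();print({k:np.round(v,4) for k,v in s.items()})
for n in("scene","top"):
    p,d=read_camera(n);cv2.imwrite(f"pics/{n}0.png",p);np.savez(f"{n}0.npz",p=p,d=d)
    c=calibration(n);print(n,c)
E
```

```text
{'time': np.float64(0.0), 'q': array([ 1.2961,  0.2648,  1.6054, -0.    ,  1.2737, -0.0369]), 'joint_vel': array([ 0.0015, -0.0009, -0.    ,  0.0006,  0.0013, -0.0008]), 'joint_torque': array([ -0.0024, -51.5112, -36.7303,  -0.0003,   0.0131,  -0.    ]), 'tool_pos': array([0.1588, 0.6553, 0.2299]), 'tcp_rot': array([-0.3726, -3.1191,  0.0036]), 'wrist_force': array([-0.3549,  0.0572, -0.1821]), 'torque': array([-0.0442,  0.0479, -0.0214]), 'grip_force': np.float64(0.0), 'width': np.float64(0.999)}
scene {'intrinsics': array([[375.0398,   0.    , 258.1155],
       [  0.    , 375.0398, 191.9305],
       [  0.    ,   0.    ,   1.    ]]), 'world_to_cam': array([[ 0.8799, -0.4752,  0.0014, -0.5705],
       [ 0.3131,  0.582 ,  0.7505, -0.1664],
       [-0.3575, -0.6599,  0.6608, -1.2551],
       [ 0.    ,  0.    ,  0.    ,  1.    ]])}
top {'intrinsics': array([[485.2077,   0.    , 258.2617],
       [  0.    , 485.2077, 189.1446],
       [  0.    ,   0.    ,   1.    ]]), 'world_to_cam': array([[ 0.0297, -0.9995,  0.012 , -0.2109],
       [ 0.9924,  0.031 ,  0.1192, -0.5652],
       [-0.1195,  0.0084,  0.9928, -1.6603],
       [ 0.    ,  0.    ,  0.    ,  1.    ]])}
```

View pics/scene0.png

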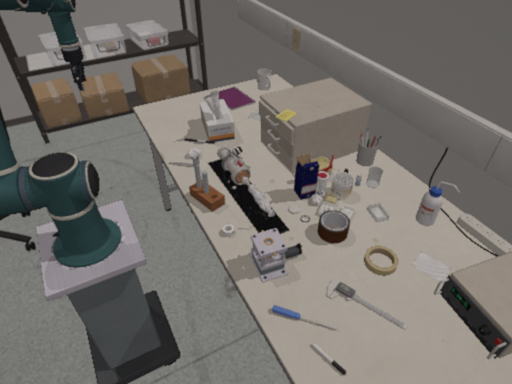

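View pics/top0.png

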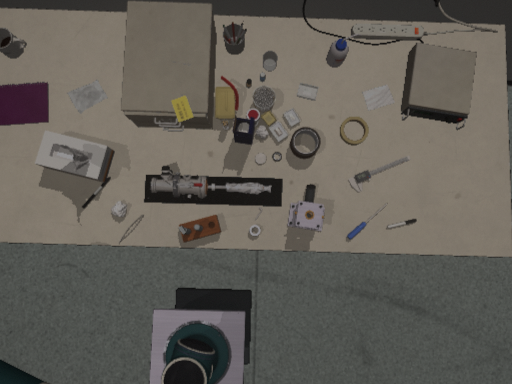

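The scene view shows the wood block with the shafts near (205,185) and the stand near (268,255). In the top view the block is near (200,229) and the stand near (309,214). I'll enlarge both.

Run:
```python
import cv2,numpy as np
s=np.load("scene0.npz")["p"];t=np.load("top0.npz")["p"]
f=lambda im,x,y,w,h,k:cv2.resize(im[y:y+h,x:x+w],None,fx=k,fy=k,interpolation=cv2.INTER_CUBIC)
a=f(t,170,180,160,60,5);b=f(s,180,145,50,66,6);c=f(s,240,225,66,56,6)
h=max(len(b),len(c));P=lambda i:cv2.copyMakeBorder(i,0,h-len(i),0,0,0)
bc=np.hstack([P(b),P(c)])
bc=cv2.copyMakeBorder(bc,0,0,0,800-bc.shape[1],0)
bc=bc[:300] if 0 else bc
o=np.vstack([a,bc]);o=cv2.resize(o,None,fx=.86,fy=.86);print(o.shape)
cv2.imwrite("pics/z.png",o)
```

```text
(599, 688, 3)
```

View pics/z.png

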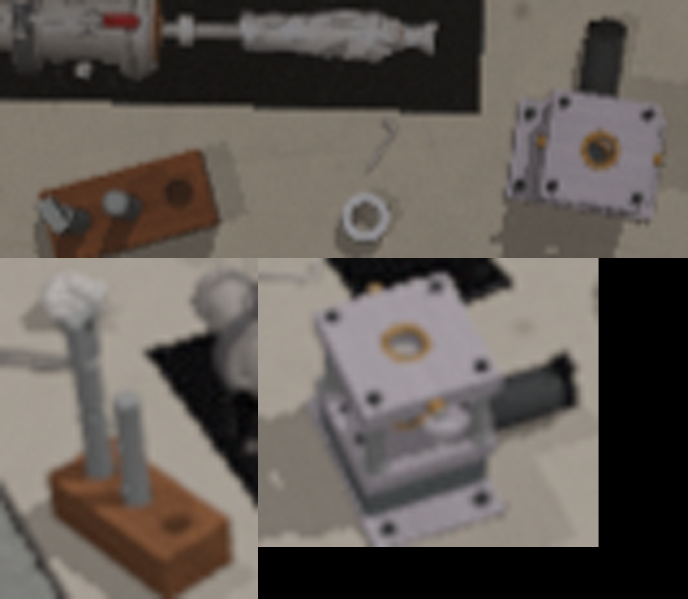

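The crops show the blade top at about (183.3,229.5) in the top view, in the leftmost hole (+y end), with the plain shaft in the middle hole. The gold bore ring is at (309.5,214.9) in the top view and (268.9,241.5) in the scene view.

```bash
cat > h.py <<'E'
import numpy as np,cv2
from workcell import *
np.set_printoptions(precision=4,suppress=True)
def ray(n,uv):
    c=calibration(n);K=c["intrinsics"];T=c["world_to_cam"];R=T[:3,:3]
    d=np.c_[(np.atleast_2d(uv)-K[:2,2])/K[0,0],np.ones(len(np.atleast_2d(uv)))]*[1,-1,-1]
    return -R.T@T[:3,3], d@R
def onz(n,uv,z):
    o,d=ray(n,uv);return o+d*((z-o[2])/d[:,2])[:,None]
def tri(u1,u2):
    (o,d),(p,e)=ray("top",u1),ray("scene",u2);d=d[0];e=e[0]
    t=np.linalg.lstsq(np.c_[d,-e],p-o,rcond=None)[0];a=o+d*t[0];b=p+e*t[1]
    return (a+b)/2,np.linalg.norm(a-b)
def cloud(n,d):
    v,u=np.mgrid[:384,:512];o,r=ray(n,np.c_[u.ravel(),v.ravel()])
    return (o+r*d.reshape(-1,1)).reshape(384,512,3)
E
python3 - <<'E'
from h import *
for n,box,bb in(("top",(295,200,30,32),(178,215,46,30)),("scene",(245,228,50,30),(185,175,50,40))):
    f=np.load(n+"0.npz");p,d=f["p"],f["d"];h=cv2.cvtColor(p,cv2.COLOR_BGR2HSV);C=cloud(n,d)
    m=np.zeros((384,512),bool)
    x,y,w,k=box;m[y:y+k,x:x+w]=1
    g=m&(h[...,0]>10)&(h[...,0]<30)&(h[...,1]>110)
    _,lab,st,ce=cv2.connectedComponentsWithStats(g.astype(np.uint8))
    for s,c in zip(st[1:],ce[1:]):
        if s[4]>3:
            e=[s[0]+(s[2]-1)/2,s[1]+(s[3]-1)/2];print(n,"gold",s,c,onz(n,c,.106),onz(n,e,.106))
    x,y,w,k=bb;m[:]=0;m[y:y+k,x:x+w]=1
    w_=m&(abs(C[...,2]-.042)<.006)&(h[...,1]>90)
    print("wood top",w_.sum());
    pts=C[w_][:,:2].astype(np.float32)*1000
    q=np.argwhere(w_)[:,::-1]; pl=onz(n,q,.042)[:,:2].astype(np.float32)*1000
    print(cv2.minAreaRect(pts),cv2.minAreaRect(pl))
f=np.load("top0.npz");C=cloud("top",f["d"]);S=C[215:245,175:215]
for z0,z1 in((.165,.2),(.11,.15)):
    m=(S[...,2]>z0)&(S[...,2]<z1);q=np.argwhere(m)[:,::-1]+[175,215]
    P=S[m];w,v=np.linalg.eigh(np.cov(P[:,:2].T)) ;print(m.sum(),P.mean(0),P[:,2].max(),np.sqrt(w),np.arctan2(v[1,1],v[0,1]));print(q.mean(0),onz("top",q.mean(0),.1805))
g=cv2.cvtColor(f["p"],cv2.COLOR_BGR2GRAY);print(g[222:238,175:196]);print((S[7:23,0:21,2]*1000).astype(int))
E
```

```text
top gold [305 211   9   8  31] [308.9677 214.7097] [[ 0.4823 -0.3643  0.106 ]] [[ 0.4831 -0.3644  0.106 ]]
top gold [322 216   2   2   4] [322.5 216.5] [[ 0.4778 -0.4095  0.106 ]] [[ 0.4778 -0.4095  0.106 ]]
wood top 471
((429.1881103515625, 4.649894714355469), (61.96222686767578, 132.1748504638672), 17.149324417114258) ((429.2925109863281, 4.303199768066406), (61.719627380371094, 131.70379638671875), 16.980924606323242)
scene gold [273 253   3   2   4] [273.75 253.25] [[ 0.4771 -0.4119  0.106 ]] [[ 0.4773 -0.4131  0.106 ]]
wood top 296
((432.4397888183594, 2.553741455078125), (61.35090255737305, 132.51197814941406), 17.51600456237793) ((431.13873291015625, 1.31829833984375), (65.08154296875, 136.1923370361328), 17.298776626586914)
39 [0.4166 0.0441 0.1772] 0.18506168174897342 [0.0039 0.0081] -2.519070240678527
[182.2051 230.0256] [[0.4165 0.0436 0.1805]]
44 [0.4262 0.0124 0.1294] 0.14581076971325824 [0.0053 0.0167] 1.8363572048883245
[194.1591 227.8864] [[0.4244 0.0063 0.1805]]
[[123 124 123 123 122 123 122 123 120 112 109 102  89  74  66  61  60  60
   60  60  60]
 [125 123 123 124
[... 2379 characters left out ...]
9
    85   62   42   42   33   41   45]
 [  -1   -6   -1   -4    4    3  181  176  182  181  180  165  119   97
    78   58   37   43   48   39   35]
 [   7    4    0   -1   -6   -1   44  174  180  176  171  159  104   88
    69   39   38   41   46   55   39]
 [   0   -1   -1    3    0    5    0   45  173  166  138   54   72   53
    41   43   37   39   44   41   47]
 [  -4   -1    3   -3    0   -6   -9   43   38   39   46   45   36   45
    42   43   46   47   39   39   42]
 [   2   -2   -1    0   -7    4    0   44   46   46   38   38   33   40
    41   38   47   43   37   42   36]
 [   3    1    3    4    4    0    1   37   40   51   32   47   38   47
    44   39   38   43   41   39   45]]
```

The block rectangle is 62 x 132 mm and puts the hole at (0.4169, 0.0446). The blade measures (0.4166, 0.0441), so they agree. Next: the stand plate, its yaw, and the blade yaw.

Run:
```python
from h import *
for n,b in(("top",(285,190,50,50)),("scene",(235,215,70,65))):
    f=np.load(n+"0.npz");p,d=f["p"],f["d"];C=cloud(n,d);x,y,w,k=b
    m=np.zeros((384,512),bool);m[y:y+k,x:x+w]=1
    g=cv2.cvtColor(p,cv2.COLOR_BGR2GRAY)
    a=(m&(abs(C[...,2]-.106)<.012)).astype(np.uint8);a=cv2.morphologyEx(a,cv2.MORPH_OPEN,np.ones((3,3)))
    q=np.argwhere(a>0)[:,::-1];pl=onz(n,q,.106)[:,:2].astype(np.float32)*1000
    print(n,a.sum(),np.median(C[a>0][:,2]),cv2.minAreaRect(pl))
    h=cv2.cvtColor(p,cv2.COLOR_BGR2HSV)
    for s in(50,70,90):
        r=(a>0)&(h[...,0]>8)&(h[...,0]<32)&(h[...,1]>s);r=r.astype(np.uint8)
        r=cv2.morphologyEx(m.astype(np.uint8)*((h[...,0]>8)&(h[...,0]<32)&(h[...,1]>s)).astype(np.uint8),cv2.MORPH_CLOSE,np.ones((3,3)))
        _,l,st,ce=cv2.connectedComponentsWithStats(r)
        for i in range(1,len(st)):
            if 15<st[i,4]<120:
                qq=np.argwhere(l==i)[:,::-1].astype(np.float32);e=cv2.minEnclosingCircle(qq);el=cv2.fitEllipse(cv2.convexHull(qq)) 
                print(s,st[i],ce[i],el,onz(n,el[0],.106)[0],onz(n,ce[i],.106)[0])
f=np.load("top0.npz");C=cloud("top",f["d"]);g=cv2.cvtColor(f["p"],cv2.COLOR_BGR2GRAY)
m=np.zeros((384,512),bool);m[224:237,178:187]=1
m&=(C[...,2]>.165)&(g>88);q=np.argwhere(m)[:,::-1];P=onz("top",q,.1805)[:,:2].astype(np.float32)*1000
w,v=np.linalg.eigh(np.cov(P.T));print(len(q),P.mean(0),np.sqrt(w*12),np.arctan2(v[1,1],v[0,1]),cv2.minAreaRect(P))
```

```text
top 614 0.10568270652919098 ((482.0376892089844, -362.12554931640625), (90.3760757446289, 84.55899047851562), 82.6895980834961)
50 [305 210   9  10  60] [309.4 214.5] ((309.25054931640625, 214.58399963378906), (8.821293830871582, 9.181744575500488), 35.8512077331543) [ 0.4828 -0.3652  0.106 ] [ 0.4831 -0.3657  0.106 ]
70 [305 211   9   8  50] [309.26 214.38] ((309.07562255859375, 214.46542358398438), (7.92167854309082, 8.464903831481934), 100.64340209960938) [ 0.4832 -0.3647  0.106 ] [ 0.4835 -0.3653  0.106 ]
90 [305 211   9   8  49] [309.3469 214.4082] ((309.13177490234375, 214.5), (7.9508233070373535, 8.304854393005371), 90.0) [ 0.4831 -0.3648  0.106 ] [ 0.4834 -0.3656  0.106 ]
scene 696 0.10712789870103157 ((485.2227783203125, -370.18927001953125), (101.37055206298828, 87.32469940185547), 82.97955322265625)
50 [264 238  10   7  42] [268.4048 241.0476] ((268.28863525390625, 241.04786682128906), (6.8172149658203125, 9.616397857666016), 97.0484390258789) [ 0.4861 -0.364   0.106 ] [ 0.4864 -0.3642  0.106 ]
50 [266 252  10   6  17] [271.4706 254.8824] ((270.35589599609375, 255.1923370361328), (2.7430810928344727, 11.43284797668457), 57.71843719482422) [ 0.4649 -0.4135  0.106 ] [ 0.4683 -0.414   0.106 ]
70 [264 238   9   7  32] [267.9375 240.75  ] ((268.0, 241.0), (6.831300735473633, 8.366600036621094), 90.0) [ 0.4855 -0.3635  0.106 ] [ 0.4858 -0.3625  0.106 ]
26 [417.741   46.0029] [10.9162 24.3967] -2.5199596177849712 ((417.5131530761719, 46.00263595581055), (22.88319206237793, 10.39139175415039), 36.15125274658203)
```

Call:
step_arm(
  commands=[
    {"fingers": -1,"dz": -0.03,"roll": 10},
    {"fingers": -1,"dz": -0.06,"roll": 20},
    {"fingers": -1,"dz": -0.08,"roll": 30},
    {"fingers": -1,"dz": -0.1,"roll": 40},
    {"fingers": -1,"dz": -0.1,"roll": 50},
  ],
)

```text
invalid input
```

Bore mouth is about (0.484,-0.3648), stand yaw about -0.125 rad, and blade yaw about 0.62 rad. I'll retry the move with every field filled in.

Call:
step_arm(
  commands=[
    {"fingers": -1,"dx": 0,"dy": 0,"dz": -0.03,"roll": 10},
    {"fingers": -0.5,"dx": -0.03,"dy": -0.04,"dz": -0.05,"roll": 20},
    {"fingers": -0.2,"dx": -0.06,"dy": -0.08,"dz": -0.05,"roll": 30},
    {"fingers": -0.2,"dx": -0.09,"dy": -0.12,"dz": -0.05,"roll": 40},
    {"fingers": -0.2,"dx": -0.12,"dy": -0.16,"dz": -0.05,"roll": 50},
    {"fingers": -0.2,"dx": -0.15,"dy": -0.2,"dz": -0.05,"roll": 60},
    {"fingers": -0.2,"dx": -0.18,"dy": -0.24,"dz": -0.05,"roll": 70},
    {"fingers": -0.2,"dx": -0.21,"dy": -0.28,"dz": -0.05,"roll": 80},
  ],
  squeeze=70,
)

```text
time: 1.1
tool_pos: [0.2973, 0.3327, 0.2809]
tcp_rot: [2.296, 2.144, -0.001]
wrist_force: [-0.1, 0.8, 0.7]
width: 0.6
grip_force: 0.0
```

```bash
cat >> h.py <<'E'
def plan(x,y,z,yaw_close_deg):
    s=read_state();R=cv2.Rodrigues(np.array(s["tcp_rot"]))[0]
    d=R.T@(np.array([x,y,z])-s["tool_pos"]);c=np.degrees(np.arctan2(R[1,1],R[0,1]))
    print("t",round(s["time"],2),"pos",np.array(s["tool_pos"]),"shift",d,"roll",(c-yaw_close_deg+180)%360-180,"tilt",R[:,2],"q",np.array(s["q"]))
E
python3 -c "
from h import *
plan(.4172,.0448,.28,-54.2)"
```

```text
t 1.1 pos [0.2973 0.3327 0.2809] shift [-0.279   0.1394  0.001 ] roll 50.27155373139237 tilt [-0.0001 -0.0005 -1.    ] q [ 0.7859 -0.2102  1.9993 -0.0002  1.353   0.8545]
```

Call:
step_arm(
  commands=[
    {"fingers": -0.2,"dx": -0.047,"dy": 0.023,"dz": 0,"roll": 9},
    {"fingers": -0.2,"dx": -0.094,"dy": 0.046,"dz": 0,"roll": 18},
    {"fingers": -0.2,"dx": -0.141,"dy": 0.069,"dz": 0,"roll": 27},
    {"fingers": -0.2,"dx": -0.188,"dy": 0.092,"dz": 0,"roll": 36},
    {"fingers": -0.2,"dx": -0.235,"dy": 0.115,"dz": 0,"roll": 45},
    {"fingers": -0.2,"dx": -0.279,"dy": 0.1394,"dz": 0,"roll": 50.3},
    {"fingers": -0.2,"dx": -0.279,"dy": 0.1394,"dz": 0.04,"roll": 50.3},
    {"fingers": -0.2,"dx": -0.279,"dy": 0.1394,"dz": 0.08,"roll": 50.3},
  ],
)

```text
time: 2.1
tool_pos: [0.4191, 0.0461, 0.2005]
tcp_rot: [2.988, 0.969, 0.002]
wrist_force: [0.5, -0.0, -0.7]
width: 0.601
grip_force: 0.0
```

Run:
```python
from h import *
plan(.4172,.0448,.143,-54.2)
o=[]
for n,(x,y,w,h) in dict(top=(150,190,80,60),scene=(165,120,80,60)).items():
    p,d=read_camera(n);o.append(cv2.resize(p[y:y+h*2 if n=="scene" else y+h,x:x+w],(400,600 if n=="scene" else 300),interpolation=cv2.INTER_CUBIC))
o[0]=cv2.copyMakeBorder(o[0],0,300,0,0,0);cv2.imwrite("pics/pre.png",np.hstack(o))
```

```text
t 2.1 pos [0.4191 0.0461 0.2005] shift [-0.0024 -0.      0.0575] roll 0.13108195662789512 tilt [ 0.0012  0.0001 -1.    ] q [ 0.0505 -0.2119  2.149   0.      1.2033  0.9942]
```

View pics/pre.png

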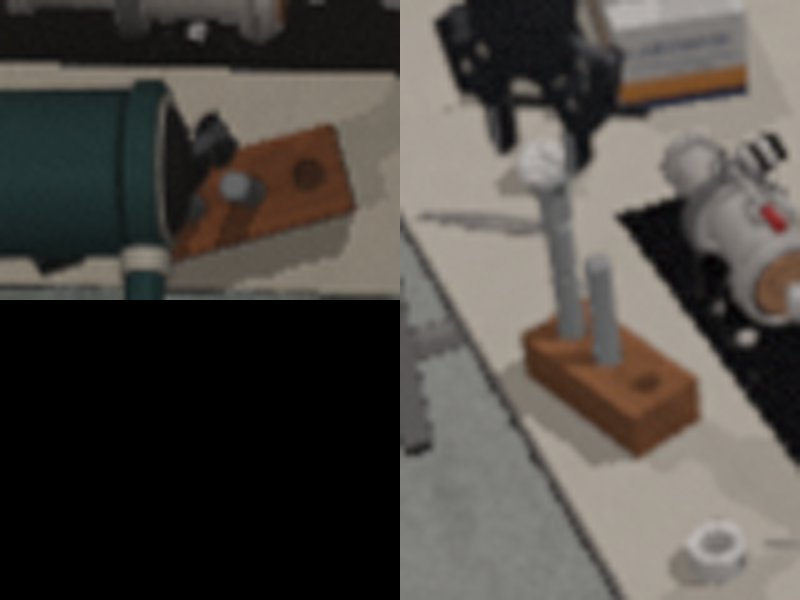

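The fingers straddle the blade in the scene view at about crop (540,160). Descending slightly short to let it settle, then checking.

Call:
step_arm(
  commands=[
    {"fingers": -0.2,"dx": 0,"dy": 0,"dz": 0.02,"roll": 0},
    {"fingers": -0.2,"dx": 0,"dy": 0,"dz": 0.04,"roll": 0},
    {"fingers": -0.2,"dx": 0,"dy": 0,"dz": 0.055,"roll": 0},
    {"fingers": -0.2,"dx": 0,"dy": 0,"dz": 0.055,"roll": 0},
  ],
)

```text
time: 2.7
tool_pos: [0.418, 0.0473, 0.1459]
tcp_rot: [-2.987, -0.973, 0.003]
wrist_force: [-0.5, -0.3, -1.1]
width: 0.599
grip_force: 0.0
```

```bash
python3 -c "
from h import *
plan(.4172,.0448,.143,-54.2);print(read_state()['wrist_force'])"
```

```text
t 2.7 pos [0.418  0.0473 0.1459] shift [-0.0021  0.0015  0.0029] roll 0.2982983319896846 tilt [-0.0016 -0.0001 -1.    ] q [ 0.0534 -0.1577  2.2108 -0.      1.0902  0.9942]
[-0.5285 -0.3491 -1.1108]
```

Call:
step_arm(
  commands=[
    {"fingers": -0.2,"dx": -0.002,"dy": 0.001,"dz": 0.003,"roll": 0},
    {"fingers": 0.3,"dx": -0.002,"dy": 0.001,"dz": 0.003,"roll": 0},
    {"fingers": 0.6,"dx": -0.002,"dy": 0.001,"dz": 0.003,"roll": 0},
    {"fingers": 1,"dx": -0.002,"dy": 0.001,"dz": 0.003,"roll": 0},
    {"fingers": 1,"dx": -0.002,"dy": 0.001,"dz": 0.003,"roll": 0},
    {"fingers": 1,"dx": -0.002,"dy": 0.001,"dz": 0.003,"roll": 0},
    {"fingers": 1,"dx": -0.002,"dy": 0.001,"dz": 0.003,"roll": 0},
    {"fingers": 1,"dx": -0.002,"dy": 0.001,"dz": 0.003,"roll": 0},
  ],
  squeeze=80,
)

```text
time: 3.7
tool_pos: [0.4182, 0.0452, 0.1439]
tcp_rot: [2.987, 0.973, 0.002]
wrist_force: [-0.9, -0.5, 4.5]
width: 0.127
grip_force: 78.3
```

```bash
python3 -c "
from h import *
plan(.4172,.0448,.143,-54.2);s=read_state();print(s['wrist_force'],s['torque'],s['width'],s['grip_force'])"
```

```text
t 3.7 pos [0.4182 0.0452 0.1439] shift [-0.001  -0.0003  0.0009] roll 0.27909044944914285 tilt [ 0.0011 -0.     -1.    ] q [ 0.0484 -0.1578  2.2148 -0.0001  1.0834  0.9896]
[-0.8573 -0.498   4.5148] [-0.1364  0.0979 -0.018 ] 0.12745818956546817 78.29928517341614
```

Call:
step_arm(
  commands=[
    {"fingers": 1,"dx": 0,"dy": 0,"dz": -0.015,"roll": 0},
    {"fingers": 1,"dx": 0,"dy": 0,"dz": -0.03,"roll": 0},
    {"fingers": 1,"dx": 0,"dy": 0,"dz": -0.05,"roll": 0},
    {"fingers": 1,"dx": 0,"dy": 0,"dz": -0.07,"roll": 0},
    {"fingers": 1,"dx": 0,"dy": 0,"dz": -0.09,"roll": 0},
    {"fingers": 1,"dx": 0,"dy": 0,"dz": -0.11,"roll": 0},
    {"fingers": 1,"dx": 0,"dy": 0,"dz": -0.13,"roll": 0},
    {"fingers": 1,"dx": 0,"dy": 0,"dz": -0.13,"roll": 0},
  ],
)

```text
time: 4.7
tool_pos: [0.4184, 0.0453, 0.2755]
tcp_rot: [2.986, 0.972, 0.005]
wrist_force: [0.1, 0.1, -2.9]
width: 0.13
grip_force: 78.4
```

```bash
python3 -c "
from h import *
plan(.484,-.3648,.274,-91);s=read_state();print(s['wrist_force'],s['torque'],s['width'],s['grip_force'])"
```

```text
t 4.7 pos [0.4184 0.0453 0.2755] shift [-0.1885  0.37    0.0016] roll 37.07432092851445 tilt [ 0.0035  0.0003 -1.    ] q [ 0.0485 -0.2644  2.0513  0.0001  1.3511  0.9896]
[ 0.1202  0.0638 -2.8991] [-0.0607 -0.0026  0.0068] 0.1302937787867837 78.42862844467163
```

Call:
step_arm(
  commands=[
    {"fingers": 1,"dx": -0.02,"dy": 0.04,"dz": 0,"roll": 4},
    {"fingers": 1,"dx": -0.046,"dy": 0.09,"dz": 0,"roll": 9},
    {"fingers": 1,"dx": -0.071,"dy": 0.14,"dz": 0,"roll": 14},
    {"fingers": 1,"dx": -0.097,"dy": 0.19,"dz": 0,"roll": 19},
    {"fingers": 1,"dx": -0.122,"dy": 0.24,"dz": 0,"roll": 24},
    {"fingers": 1,"dx": -0.148,"dy": 0.29,"dz": 0,"roll": 29},
    {"fingers": 1,"dx": -0.173,"dy": 0.34,"dz": 0,"roll": 34},
    {"fingers": 1,"dx": -0.1885,"dy": 0.37,"dz": 0,"roll": 37},
  ],
)

```text
time: 5.7
tool_pos: [0.4823, -0.367, 0.2715]
tcp_rot: [-3.14, 0.031, 0.003]
wrist_force: [-0.0, 0.7, -1.9]
width: 0.129
grip_force: 79.0
```

Call:
step_arm(
  commands=[
    {"fingers": 1,"dx": 0,"dy": 0,"dz": 0,"roll": 0},
    {"fingers": 1,"dx": 0,"dy": 0,"dz": 0,"roll": 0},
    {"fingers": 1,"dx": 0,"dy": 0,"dz": 0,"roll": 0},
  ],
)

```text
time: 6.08
tool_pos: [0.4829, -0.3635, 0.2729]
tcp_rot: [-3.141, 0.023, 0.001]
wrist_force: [-0.6, -0.0, -2.7]
width: 0.132
grip_force: 79.1
```

Run:
```python
from h import *
plan(.484,-.3648,.274,-91)
o=[]
for n,(x,y,w,h) in dict(top=(280,170,60,80),scene=(235,180,60,80)).items():
    p,d=read_camera(n);np.savez(n+"1.npz",p=p,d=d);o.append(cv2.resize(p[y:y+h,x:x+w],None,fx=6,fy=6,interpolation=cv2.INTER_CUBIC))
cv2.imwrite("pics/over.png",np.hstack(o))
```

```text
t 6.08 pos [ 0.4829 -0.3635  0.2729] shift [ 0.0011  0.0013 -0.0011] roll 0.15085728311635194 tilt [-0.0006  0.0009 -1.    ] q [-0.6867  0.109   1.7094  0.0003  1.3242  0.8989]
```

View pics/over.png

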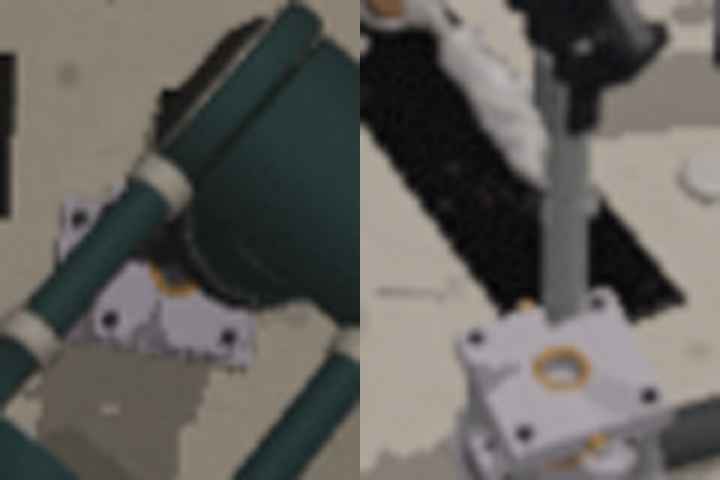

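The shaft hangs above the plate, with its foot near scene pixel (270,233) and the ring at (268.5,241). I'll measure the shaft axis against the ring in the scene view.

Run:
```python
from h import *
def proj(n,P):
    c=calibration(n);q=(c["world_to_cam"]@np.r_[P,1])[:3]*[1,-1,-1];q=c["intrinsics"]@q;return q[:2]/q[2]
f=np.load("scene1.npz");C=cloud("scene",f["d"]);g=cv2.cvtColor(f["p"],cv2.COLOR_BGR2GRAY).astype(int)
tcp=np.array([.4829,-.3635])
m=np.hypot(*(C[...,:2]-tcp).transpose(2,0,1))<.035
for r in range(206,240,2):
    c=np.where(m[r,255:285]&(C[r,255:285,2]>.12))[0]+255
    print(r,c.min() if len(c) else 0,c.max() if len(c) else 0,g[r,260:280])
for z in(.142,.15,.18,.2,.22): print(z,proj("scene",[*tcp,z]))
p=f["p"];h=cv2.cvtColor(p,cv2.COLOR_BGR2HSV)
for s in(60,80):
    a=((h[...,0]>8)&(h[...,0]<32)&(h[...,1]>s));b=np.zeros_like(a);b[234:250,260:278]=a[234:250,260:278]
    q=np.argwhere(b)[:,::-1].astype(np.float32);el=cv2.fitEllipse(cv2.convexHull(q));print(el,onz("scene",el[0],.106),q.min(0),q.max(0))
    b[:]=0
print(proj("scene",[.484,-.3648,.106]))
```

```text
206 266 273 [125 146 158 167 157 127  98  88  93  96  98 101 112 144 167 167 165 166
 167 167]
208 266 273 [ 56  92 120 146 155 129  94  89  93  95  97 101 113 144 166 167 165 165
 164 162]
210 266 273 [ 17  22  39  69  99 114 104  91  94  95 100 102 117 133 147 164 165 165
 165 165]
212 266 272 [ 23  16  25  33  34  59  83  88  94  95  98 104 107 114 111 116 147 166
 164 165]
214 266 272 [ 16  23  30  31  36  74  98  93  94  97 103 110 116 121  97  43  88 144
 165 165]
216 266 272 [ 16  15  15  17  31  75  97  90  93  97  99 102  92  56  33  15  13  36
  95 145]
218 266 272 [ 12  14  14  14  19  56  85  90  93  96 100 103  87  29  12  15  16  14
  17  49]
220 266 272 [ 16  18  10   8  17  56  85  90  93  96 100 103  87  31  14  13  11  15
  13  13]
222 266 272 [ 15  18  14  14  18  55  84  90  93  97 101 104  88  28  12  10  17  13
  17  17]
224 266 272 [ 13  17  16  14  21  56  85  91  94  95 100 103  85  29  13  14  18  16
  13  15]
226 266 272 [ 11  12  16  13  19  59  85  91  94  96 100 102  86  26  12  10   9  11
  14  15]
228 266 272 [ 15  11  12  10  19  57  88  91  93  96 10
[... 248 characters left out ...]
64 165 166 160 140 130 147 159 164 164 163 163 166 166 166 165
 165 155]
236 0 0 [164 164 163 165 166 167 165 165 164 165 165 165 165 163 164 165 167 166
 164 165]
238 0 0 [165 165 164 164 161 152 138 132 122 122 129 147 160 165 164 164 165 167
 166 165]
0.142 [267.4731 233.1309]
0.15 [267.5226 231.2627]
0.18 [267.7122 224.0923]
0.2 [267.8426 219.1624]
0.22 [267.9763 214.1074]
((268.3094787597656, 241.00137329101562), (6.674560546875, 9.200345993041992), 90.06108856201172) [[ 0.4863 -0.3639  0.106 ]] [264. 238.] [273. 244.]
((267.9987487792969, 240.839599609375), (6.440963268280029, 8.382806777954102), 89.80953979492188) [[ 0.4858 -0.3629  0.106 ]] [264. 238.] [272. 244.]
[267.7926 241.4782]
```

Along the image's horizontal direction the shaft is within 0.5 mm of the ring axis. The top-view estimate asks for about (+0.6,-1) mm more. Correct, then lower towards the mouth.

Call:
step_arm(
  commands=[
    {"fingers": 1,"dx": 0.0006,"dy": 0.001,"dz": 0.008,"roll": 0},
    {"fingers": 1,"dx": 0.0006,"dy": 0.001,"dz": 0.016,"roll": 0},
    {"fingers": 1,"dx": 0.0006,"dy": 0.001,"dz": 0.024,"roll": 0},
    {"fingers": 1,"dx": 0.0006,"dy": 0.001,"dz": 0.03,"roll": 0},
    {"fingers": 1,"dx": 0.0006,"dy": 0.001,"dz": 0.033,"roll": 0},
    {"fingers": 1,"dx": 0.0006,"dy": 0.001,"dz": 0.035,"roll": 0},
    {"fingers": 1,"dx": 0.0006,"dy": 0.001,"dz": 0.037,"roll": 0},
  ],
)

```text
time: 7.05
tool_pos: [0.4839, -0.366, 0.2365]
tcp_rot: [3.141, -0.025, 0.001]
wrist_force: [1.1, -0.5, -0.7]
width: 0.133
grip_force: 79.1
```

Call:
step_arm(
  commands=[
    {"fingers": 1,"dx": 0,"dy": 0,"dz": 0.001,"roll": 0},
    {"fingers": 1,"dx": 0,"dy": 0,"dz": 0.002,"roll": 0},
  ],
)

```text
time: 7.3
tool_pos: [0.4838, -0.3659, 0.2344]
tcp_rot: [3.141, -0.025, 0.0]
wrist_force: [0.4, -0.2, -1.6]
width: 0.129
grip_force: 79.1
```

Call:
step_arm(
  commands=[
    {"fingers": 1,"dx": 0,"dy": 0,"dz": 0.001,"roll": 0},
    {"fingers": 1,"dx": 0,"dy": 0,"dz": 0.002,"roll": 0},
    {"fingers": 1,"dx": 0,"dy": 0,"dz": 0.003,"roll": 0},
  ],
)

```text
time: 7.68
tool_pos: [0.4837, -0.3659, 0.2312]
tcp_rot: [3.141, -0.025, 0.0]
wrist_force: [0.3, -0.3, -2.1]
width: 0.128
grip_force: 79.1
```

Run:
```python
from h import *
plan(.484,-.3648,.274,-91);s=read_state();print(s['wrist_force'],s['torque'])
p,d=read_camera("scene");np.savez("scene2.npz",p=p,d=d);cv2.imwrite("pics/m.png",cv2.resize(p[200:265,235:305],None,fx=8,fy=8,interpolation=cv2.INTER_CUBIC))
```

```text
t 7.67 pos [ 0.4837 -0.3659  0.2312] shift [ 0.0003 -0.0011 -0.0428] roll 0.07662991408557218 tilt [ 0.0001 -0.0001 -1.    ] q [-0.6887  0.1356  1.7566 -0.      1.2494  0.8982]
[ 0.3378 -0.3435 -2.1097] [ 0.0267  0.0365 -0.0332]
```

View pics/m.png

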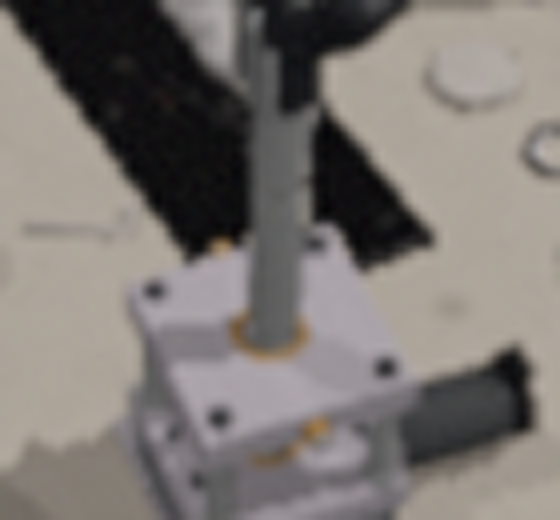

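The view shows the tang inside the gold ring (crop (270,335)) with no contact force. Continue down.

Call:
step_arm(
  commands=[
    {"fingers": 1,"dx": 0,"dy": 0,"dz": 0.0015,"roll": 0},
    {"fingers": 1,"dx": 0,"dy": 0,"dz": 0.003,"roll": 0},
    {"fingers": 1,"dx": 0,"dy": 0,"dz": 0.0045,"roll": 0},
    {"fingers": 1,"dx": 0,"dy": 0,"dz": 0.006,"roll": 0},
  ],
)

```text
time: 8.22
tool_pos: [0.4837, -0.3659, 0.2252]
tcp_rot: [-3.141, 0.025, 0.0]
wrist_force: [-0.1, -0.1, -1.5]
width: 0.13
grip_force: 79.1
```

Call:
step_arm(
  commands=[
    {"fingers": 1,"dx": 0,"dy": 0,"dz": 0.001,"roll": 0},
    {"fingers": 1,"dx": 0,"dy": 0,"dz": 0.002,"roll": 0},
    {"fingers": 1,"dx": 0,"dy": 0,"dz": 0.003,"roll": 0},
    {"fingers": 1,"dx": 0,"dy": 0,"dz": 0.004,"roll": 0},
  ],
)

```text
time: 8.72
tool_pos: [0.4837, -0.3658, 0.2213]
tcp_rot: [-3.141, 0.025, 0.0]
wrist_force: [-0.9, 1.1, -2.2]
width: 0.129
grip_force: 79.2
```

Call:
step_arm(
  commands=[
    {"fingers": 1,"dx": 0,"dy": 0,"dz": 0.001,"roll": 0},
    {"fingers": 1,"dx": 0,"dy": 0,"dz": 0.002,"roll": 0},
    {"fingers": 1,"dx": 0,"dy": 0,"dz": 0.003,"roll": 0},
    {"fingers": 1,"dx": 0,"dy": 0,"dz": 0.004,"roll": 0},
  ],
)

```text
time: 9.22
tool_pos: [0.4837, -0.3655, 0.2173]
tcp_rot: [-3.141, 0.025, 0.0]
wrist_force: [-1.0, 2.1, -0.2]
width: 0.132
grip_force: 79.3
```

Call:
step_arm(
  commands=[
    {"fingers": 1,"dx": 0,"dy": 0,"dz": 0.001,"roll": 0},
    {"fingers": 1,"dx": 0,"dy": 0,"dz": 0.002,"roll": 0},
    {"fingers": 1,"dx": 0,"dy": 0,"dz": 0.003,"roll": 0},
  ],
)

```text
time: 9.6
tool_pos: [0.4837, -0.3656, 0.2144]
tcp_rot: [-3.141, 0.025, 0.0]
wrist_force: [-0.9, 4.0, 0.6]
width: 0.133
grip_force: 79.4
```

Call:
step_arm(
  commands=[
    {"fingers": 1,"dx": -0.0003,"dy": -0.0006,"dz": 0.0,"roll": 0},
    {"fingers": 1,"dx": -0.0003,"dy": -0.0006,"dz": 0.001,"roll": 0},
    {"fingers": 1,"dx": -0.0003,"dy": -0.0006,"dz": 0.002,"roll": 0},
  ],
)

```text
time: 9.98
tool_pos: [0.4836, -0.3654, 0.2126]
tcp_rot: [3.141, -0.025, 0.001]
wrist_force: [-0.1, 3.0, 1.0]
width: 0.126
grip_force: 79.4
```

Call:
step_arm(
  commands=[
    {"fingers": 1,"dx": 0,"dy": 0,"dz": 0.001,"roll": 0},
    {"fingers": 1,"dx": 0,"dy": 0,"dz": 0.002,"roll": 0},
    {"fingers": 1,"dx": 0,"dy": 0,"dz": 0.003,"roll": 0},
  ],
)

```text
time: 10.35
tool_pos: [0.4835, -0.3654, 0.2092]
tcp_rot: [3.141, -0.025, 0.0]
wrist_force: [-0.9, 1.4, -0.3]
width: 0.127
grip_force: 79.5
```

Call:
step_arm(
  commands=[
    {"fingers": 1,"dx": 0,"dy": 0,"dz": 0.0015,"roll": 0},
    {"fingers": 1,"dx": 0,"dy": 0,"dz": 0.003,"roll": 0},
    {"fingers": 1,"dx": 0,"dy": 0,"dz": 0.0045,"roll": 0},
    {"fingers": 1,"dx": 0,"dy": 0,"dz": 0.006,"roll": 0},
    {"fingers": 1,"dx": 0,"dy": 0,"dz": 0.0075,"roll": 0},
  ],
)

```text
time: 10.98
tool_pos: [0.4834, -0.3653, 0.2017]
tcp_rot: [3.141, -0.025, -0.0]
wrist_force: [-0.6, 1.9, 0.9]
width: 0.132
grip_force: 79.5
```

Call:
step_arm(
  commands=[
    {"fingers": 1,"dx": 0,"dy": 0,"dz": 0.0015,"roll": 0},
    {"fingers": 1,"dx": 0,"dy": 0,"dz": 0.003,"roll": 0},
    {"fingers": 1,"dx": 0,"dy": 0,"dz": 0.0045,"roll": 0},
    {"fingers": 1,"dx": 0,"dy": 0,"dz": 0.006,"roll": 0},
    {"fingers": 1,"dx": 0,"dy": 0,"dz": 0.0075,"roll": 0},
  ],
)

```text
time: 11.6
tool_pos: [0.4834, -0.3653, 0.1942]
tcp_rot: [3.141, -0.025, -0.0]
wrist_force: [0.0, 2.9, 0.5]
width: 0.133
grip_force: 79.5
```

Call:
step_arm(
  commands=[
    {"fingers": 1,"dx": 0,"dy": -0.0003,"dz": 0.0015,"roll": 0},
    {"fingers": 1,"dx": 0,"dy": -0.0005,"dz": 0.003,"roll": 0},
    {"fingers": 1,"dx": 0,"dy": -0.0005,"dz": 0.0045,"roll": 0},
    {"fingers": 1,"dx": 0,"dy": -0.0005,"dz": 0.006,"roll": 0},
    {"fingers": 1,"dx": 0,"dy": -0.0005,"dz": 0.0075,"roll": 0},
    {"fingers": 1,"dx": 0,"dy": -0.0005,"dz": 0.009,"roll": 0},
    {"fingers": 1,"dx": 0,"dy": -0.0005,"dz": 0.0105,"roll": 0},
    {"fingers": 1,"dx": 0,"dy": -0.0005,"dz": 0.012,"roll": 0},
  ],
)

```text
time: 12.6
tool_pos: [0.4834, -0.3649, 0.1822]
tcp_rot: [3.141, -0.025, 0.0]
wrist_force: [0.6, 0.0, 0.3]
width: 0.128
grip_force: 79.5
```

Call:
step_arm(
  commands=[
    {"fingers": 1,"dx": 0,"dy": 0,"dz": 0.001,"roll": 0},
    {"fingers": 1,"dx": 0,"dy": 0,"dz": 0.002,"roll": 0},
    {"fingers": 1,"dx": 0,"dy": 0,"dz": 0.003,"roll": 0},
  ],
)

```text
time: 12.98
tool_pos: [0.4834, -0.3648, 0.1792]
tcp_rot: [-3.141, 0.025, 0.0]
wrist_force: [0.5, 1.0, 0.1]
width: 0.129
grip_force: 79.4
```

Call:
step_arm(
  commands=[
    {"fingers": 1,"dx": 0,"dy": 0,"dz": 0.001,"roll": 0},
    {"fingers": 1,"dx": 0,"dy": 0,"dz": 0.002,"roll": 0},
    {"fingers": 1,"dx": 0,"dy": 0,"dz": 0.003,"roll": 0},
  ],
)

```text
time: 13.35
tool_pos: [0.4834, -0.3648, 0.1762]
tcp_rot: [3.141, -0.025, 0.0]
wrist_force: [0.2, -0.2, -0.3]
width: 0.131
grip_force: 79.4
```

Call:
step_arm(
  commands=[
    {"fingers": 1,"dx": 0,"dy": 0,"dz": 0.001,"roll": 0},
    {"fingers": 1,"dx": 0,"dy": 0,"dz": 0.002,"roll": 0},
    {"fingers": 1,"dx": 0,"dy": 0,"dz": 0.003,"roll": 0},
    {"fingers": 1,"dx": 0,"dy": 0,"dz": 0.004,"roll": 0},
  ],
)

```text
time: 13.85
tool_pos: [0.4834, -0.3648, 0.1723]
tcp_rot: [3.141, -0.025, 0.0]
wrist_force: [0.3, 1.4, 0.9]
width: 0.127
grip_force: 79.4
```

Call:
step_arm(
  commands=[
    {"fingers": 1,"dx": 0,"dy": 0,"dz": 0.001,"roll": 0},
    {"fingers": 1,"dx": 0,"dy": 0,"dz": 0.002,"roll": 0},
    {"fingers": 1,"dx": 0,"dy": 0,"dz": 0.003,"roll": 0},
    {"fingers": 1,"dx": 0,"dy": 0,"dz": 0.004,"roll": 0},
  ],
)

```text
time: 14.35
tool_pos: [0.4834, -0.3648, 0.1682]
tcp_rot: [-3.141, 0.025, 0.0]
wrist_force: [-0.1, 0.0, -0.3]
width: 0.129
grip_force: 79.4
```

Call:
step_arm(
  commands=[
    {"fingers": 1,"dx": 0,"dy": 0,"dz": 0.001,"roll": 0},
    {"fingers": 1,"dx": 0,"dy": 0,"dz": 0.002,"roll": 0},
    {"fingers": 1,"dx": 0,"dy": 0,"dz": 0.003,"roll": 0},
    {"fingers": 1,"dx": 0,"dy": 0,"dz": 0.004,"roll": 0},
  ],
)

```text
time: 14.85
tool_pos: [0.4834, -0.3648, 0.1642]
tcp_rot: [3.141, -0.025, -0.0]
wrist_force: [0.0, -1.3, -0.3]
width: 0.128
grip_force: 79.4
```

Call:
step_arm(
  commands=[
    {"fingers": 1,"dx": 0,"dy": 0,"dz": 0.001,"roll": 0},
    {"fingers": 1,"dx": 0,"dy": 0,"dz": 0.002,"roll": 0},
    {"fingers": 1,"dx": 0,"dy": 0,"dz": 0.003,"roll": 0},
    {"fingers": 1,"dx": 0,"dy": 0,"dz": 0.004,"roll": 0},
    {"fingers": 1,"dx": 0,"dy": 0,"dz": 0.005,"roll": 0},
    {"fingers": 1,"dx": 0,"dy": 0,"dz": 0.006,"roll": 0},
    {"fingers": 1,"dx": 0,"dy": 0,"dz": 0.007,"roll": 0},
  ],
)

```text
time: 15.72
tool_pos: [0.4834, -0.3648, 0.1572]
tcp_rot: [3.141, -0.025, -0.0]
wrist_force: [0.7, 0.5, 0.1]
width: 0.129
grip_force: 79.4
```

Call:
step_arm(
  commands=[
    {"fingers": 1,"dx": 0,"dy": 0,"dz": 0.0005,"roll": 0},
    {"fingers": 1,"dx": 0,"dy": 0,"dz": 0.001,"roll": 0},
    {"fingers": 1,"dx": 0,"dy": 0,"dz": 0.0015,"roll": 0},
  ],
)

```text
time: 16.1
tool_pos: [0.4834, -0.3648, 0.1558]
tcp_rot: [3.141, -0.025, 0.0]
wrist_force: [1.2, 1.2, -0.4]
width: 0.13
grip_force: 79.4
```

Call:
step_arm(
  commands=[
    {"fingers": 1,"dx": 0,"dy": 0,"dz": 0.0005,"roll": 0},
    {"fingers": 1,"dx": 0,"dy": 0,"dz": 0.001,"roll": 0},
    {"fingers": 1,"dx": 0,"dy": 0,"dz": 0.001,"roll": 0},
  ],
)

```text
time: 16.48
tool_pos: [0.4834, -0.3647, 0.1546]
tcp_rot: [-3.141, 0.025, 0.0]
wrist_force: [0.2, -0.0, -1.4]
width: 0.13
grip_force: 79.3
```

Call:
step_arm(
  commands=[
    {"fingers": 1,"dx": 0,"dy": 0,"dz": 0.0005,"roll": 0},
    {"fingers": 1,"dx": 0,"dy": 0,"dz": 0.001,"roll": 0},
    {"fingers": 1,"dx": 0,"dy": 0,"dz": 0.001,"roll": 0},
  ],
)

```text
time: 16.85
tool_pos: [0.4834, -0.3648, 0.1539]
tcp_rot: [3.141, -0.025, 0.0]
wrist_force: [1.2, 0.9, -0.0]
width: 0.128
grip_force: 79.5
```

Call:
step_arm(
  commands=[
    {"fingers": 1,"dx": 0,"dy": 0,"dz": 0.0005,"roll": 0},
    {"fingers": 1,"dx": 0,"dy": 0,"dz": 0.0005,"roll": 0},
  ],
)

```text
time: 17.1
tool_pos: [0.4835, -0.3648, 0.1536]
tcp_rot: [3.141, -0.025, 0.0]
wrist_force: [0.2, 2.0, 1.9]
width: 0.133
grip_force: 79.7
```

Call:
step_arm(
  commands=[
    {"fingers": 1,"dx": 0,"dy": 0,"dz": 0.0005,"roll": 0},
    {"fingers": 1,"dx": 0,"dy": 0,"dz": 0.0008,"roll": 0},
    {"fingers": 1,"dx": 0,"dy": 0,"dz": 0.0008,"roll": 0},
  ],
)

```text
time: 17.48
tool_pos: [0.4836, -0.3649, 0.153]
tcp_rot: [3.141, -0.025, 0.001]
wrist_force: [-0.1, 0.9, 5.4]
width: 0.133
grip_force: 80.2
```

Standing on the dog at about 6 N. Turn anticlockwise in small increments.

Call:
step_arm(
  commands=[
    {"fingers": 1,"dx": 0,"dy": 0,"dz": 0,"roll": -2},
    {"fingers": 1,"dx": 0,"dy": 0,"dz": 0,"roll": -4},
    {"fingers": 1,"dx": 0,"dy": 0,"dz": 0,"roll": -6},
    {"fingers": 1,"dx": 0,"dy": 0,"dz": 0,"roll": -8},
    {"fingers": 1,"dx": 0,"dy": 0,"dz": 0,"roll": -8},
  ],
)

```text
time: 18.1
tool_pos: [0.4835, -0.365, 0.1526]
tcp_rot: [3.135, 0.195, 0.0]
wrist_force: [-0.3, -0.6, 4.6]
width: 0.131
grip_force: 80.2
```

Call:
step_arm(
  commands=[
    {"fingers": 1,"dx": 0,"dy": 0,"dz": 0.0003,"roll": -2},
    {"fingers": 1,"dx": 0,"dy": 0,"dz": 0.0003,"roll": -4},
    {"fingers": 1,"dx": 0,"dy": 0,"dz": 0.0003,"roll": -6},
    {"fingers": 1,"dx": 0,"dy": 0,"dz": 0.0003,"roll": -8},
    {"fingers": 1,"dx": 0,"dy": 0,"dz": 0.0003,"roll": -8},
  ],
)

```text
time: 18.73
tool_pos: [0.4836, -0.3652, 0.1524]
tcp_rot: [3.114, 0.413, 0.001]
wrist_force: [0.2, -0.3, 5.7]
width: 0.127
grip_force: 80.2
```

Call:
step_arm(
  commands=[
    {"fingers": 1,"dx": 0,"dy": 0,"dz": 0,"roll": -2},
    {"fingers": 1,"dx": 0,"dy": 0,"dz": 0,"roll": -4},
    {"fingers": 1,"dx": 0,"dy": 0,"dz": 0,"roll": -6},
    {"fingers": 1,"dx": 0,"dy": 0,"dz": 0,"roll": -8},
    {"fingers": 1,"dx": 0,"dy": 0,"dz": 0,"roll": -8},
  ],
)

```text
time: 19.35
tool_pos: [0.4837, -0.3652, 0.1524]
tcp_rot: [3.077, 0.63, 0.001]
wrist_force: [0.7, -0.7, 5.0]
width: 0.128
grip_force: 80.2
```

Call:
step_arm(
  commands=[
    {"fingers": 1,"dx": 0,"dy": 0,"dz": 0,"roll": -2},
    {"fingers": 1,"dx": 0,"dy": 0,"dz": 0,"roll": -4},
    {"fingers": 1,"dx": 0,"dy": 0,"dz": 0,"roll": -6},
    {"fingers": 1,"dx": 0,"dy": 0,"dz": 0,"roll": -8},
    {"fingers": 1,"dx": 0,"dy": 0,"dz": 0,"roll": -8},
  ],
)

```text
time: 19.98
tool_pos: [0.4836, -0.365, 0.1523]
tcp_rot: [3.026, 0.842, 0.0]
wrist_force: [1.2, -2.3, 5.2]
width: 0.128
grip_force: 80.1
```

Call:
step_arm(
  commands=[
    {"fingers": 1,"dx": -0.0001,"dy": 0.0004,"dz": 0,"roll": -2},
    {"fingers": 1,"dx": -0.0001,"dy": 0.0004,"dz": 0,"roll": -4},
    {"fingers": 1,"dx": -0.0001,"dy": 0.0004,"dz": 0,"roll": -6},
    {"fingers": 1,"dx": -0.0001,"dy": 0.0004,"dz": 0,"roll": -8},
    {"fingers": 1,"dx": -0.0001,"dy": 0.0004,"dz": 0,"roll": -8},
  ],
)

```text
time: 20.6
tool_pos: [0.4836, -0.3653, 0.1521]
tcp_rot: [2.96, 1.051, -0.0]
wrist_force: [1.0, -2.6, 2.9]
width: 0.126
grip_force: 79.9
```

Call:
step_arm(
  commands=[
    {"fingers": 1,"dx": 0,"dy": 0,"dz": 0.0005,"roll": 0},
    {"fingers": 1,"dx": 0,"dy": 0,"dz": 0.001,"roll": 0},
    {"fingers": 1,"dx": 0,"dy": 0,"dz": 0.001,"roll": 0},
  ],
)

```text
time: 20.98
tool_pos: [0.4836, -0.3654, 0.1516]
tcp_rot: [2.96, 1.05, 0.0]
wrist_force: [1.4, -2.9, 6.0]
width: 0.128
grip_force: 80.4
```

Call:
step_arm(
  commands=[
    {"fingers": 1,"dx": -0.0002,"dy": 0.0002,"dz": 0,"roll": -2},
    {"fingers": 1,"dx": -0.0002,"dy": 0.0002,"dz": 0,"roll": -4},
    {"fingers": 1,"dx": -0.0002,"dy": 0.0002,"dz": 0,"roll": -6},
    {"fingers": 1,"dx": -0.0002,"dy": 0.0002,"dz": 0,"roll": -8},
    {"fingers": 1,"dx": -0.0002,"dy": 0.0002,"dz": 0,"roll": -8},
  ],
)

```text
time: 21.6
tool_pos: [0.4829, -0.365, 0.1501]
tcp_rot: [-2.878, -1.255, 0.002]
wrist_force: [1.2, -3.3, -2.8]
width: 0.128
grip_force: 79.1
```

Force vanished and z fell, so the tang is in the slot. Push down without turning.

Call:
step_arm(
  commands=[
    {"fingers": 1,"dx": 0,"dy": 0,"dz": 0.001,"roll": 0},
    {"fingers": 1,"dx": 0,"dy": 0,"dz": 0.002,"roll": 0},
    {"fingers": 1,"dx": 0,"dy": 0,"dz": 0.002,"roll": 0},
  ],
)

```text
time: 21.98
tool_pos: [0.4831, -0.3651, 0.1488]
tcp_rot: [-2.879, -1.254, 0.001]
wrist_force: [0.4, -2.1, -2.1]
width: 0.132
grip_force: 79.3
```

Call:
step_arm(
  commands=[
    {"fingers": 1,"dx": 0,"dy": 0.0003,"dz": 0.001,"roll": 0},
    {"fingers": 1,"dx": 0,"dy": 0.0003,"dz": 0.002,"roll": 0},
    {"fingers": 1,"dx": 0,"dy": 0.0003,"dz": 0.002,"roll": 0},
  ],
)

```text
time: 22.35
tool_pos: [0.4835, -0.3654, 0.1466]
tcp_rot: [-2.879, -1.254, 0.0]
wrist_force: [-0.0, -0.6, -4.1]
width: 0.128
grip_force: 79.2
```

Call:
step_arm(
  commands=[
    {"fingers": 1,"dx": 0,"dy": 0,"dz": 0.0005,"roll": 0},
    {"fingers": 1,"dx": 0,"dy": 0,"dz": 0.001,"roll": 0},
    {"fingers": 1,"dx": 0,"dy": 0,"dz": 0.001,"roll": 0},
  ],
)

```text
time: 22.72
tool_pos: [0.4836, -0.3655, 0.146]
tcp_rot: [-2.88, -1.254, 0.0]
wrist_force: [-0.3, -1.2, -3.6]
width: 0.128
grip_force: 79.1
```

Call:
step_arm(
  commands=[
    {"fingers": 1,"dx": 0,"dy": 0,"dz": 0.0005,"roll": 0},
    {"fingers": 1,"dx": 0,"dy": 0,"dz": 0.001,"roll": 0},
    {"fingers": 1,"dx": 0,"dy": 0,"dz": 0.001,"roll": 0},
  ],
)

```text
time: 23.1
tool_pos: [0.4838, -0.3657, 0.1452]
tcp_rot: [2.88, 1.254, 0.0]
wrist_force: [-0.3, -0.4, -2.8]
width: 0.131
grip_force: 79.1
```

Call:
step_arm(
  commands=[
    {"fingers": 1,"dx": 0,"dy": 0,"dz": 0.0005,"roll": 0},
    {"fingers": 1,"dx": 0,"dy": 0,"dz": 0.001,"roll": 0},
    {"fingers": 1,"dx": 0,"dy": 0,"dz": 0.001,"roll": 0},
  ],
)

```text
time: 23.48
tool_pos: [0.4838, -0.3657, 0.1443]
tcp_rot: [2.88, 1.255, 0.0]
wrist_force: [0.6, -0.4, -1.9]
width: 0.127
grip_force: 79.1
```

Call:
step_arm(
  commands=[
    {"fingers": 1,"dx": 0,"dy": 0,"dz": 0.0005,"roll": 0},
    {"fingers": 1,"dx": 0,"dy": 0,"dz": 0.001,"roll": 0},
    {"fingers": 1,"dx": 0,"dy": 0,"dz": 0.001,"roll": 0},
  ],
)

```text
time: 23.85
tool_pos: [0.4839, -0.3658, 0.1437]
tcp_rot: [2.88, 1.254, 0.0]
wrist_force: [-0.5, -0.1, 2.0]
width: 0.127
grip_force: 79.6
```

Call:
step_arm(
  commands=[
    {"fingers": 1,"dx": 0,"dy": 0,"dz": 0.0005,"roll": 0},
    {"fingers": 1,"dx": 0,"dy": 0,"dz": 0.0005,"roll": 0},
  ],
)

```text
time: 24.1
tool_pos: [0.484, -0.3658, 0.1432]
tcp_rot: [2.88, 1.254, 0.001]
wrist_force: [0.3, 0.3, 3.1]
width: 0.133
grip_force: 79.9
```

Call:
step_arm(
  commands=[
    {"fingers": 1,"dx": 0,"dy": 0,"dz": 0.0005,"roll": 0},
    {"fingers": 1,"dx": 0,"dy": 0,"dz": 0.0008,"roll": 0},
    {"fingers": 1,"dx": 0,"dy": 0,"dz": 0.0008,"roll": 0},
  ],
)

```text
time: 24.48
tool_pos: [0.484, -0.3659, 0.1427]
tcp_rot: [2.88, 1.254, 0.001]
wrist_force: [-1.5, 0.7, 5.8]
width: 0.127
grip_force: 80.4
```

On the floor at about 6 N. Release and retreat upward.

Call:
step_arm(
  commands=[
    {"fingers": 0.3,"dx": 0,"dy": 0,"dz": 0,"roll": 0},
    {"fingers": 0,"dx": 0,"dy": 0,"dz": 0,"roll": 0},
    {"fingers": -0.2,"dx": 0,"dy": 0,"dz": 0,"roll": 0},
    {"fingers": -0.2,"dx": 0,"dy": 0,"dz": 0,"roll": 0},
    {"fingers": -0.2,"dx": 0,"dy": 0,"dz": 0,"roll": 0},
  ],
)

```text
time: 25.1
tool_pos: [0.4837, -0.3656, 0.1418]
tcp_rot: [-2.88, -1.255, 0.0]
wrist_force: [0.7, -0.5, -0.0]
width: 0.598
grip_force: 0.0
```

Call:
step_arm(
  commands=[
    {"fingers": -0.2,"dx": 0,"dy": 0,"dz": -0.02,"roll": 0},
    {"fingers": -0.2,"dx": 0,"dy": 0,"dz": -0.05,"roll": 0},
    {"fingers": -0.2,"dx": 0,"dy": 0,"dz": -0.08,"roll": 0},
    {"fingers": -0.2,"dx": 0,"dy": 0,"dz": -0.11,"roll": 0},
    {"fingers": -0.2,"dx": 0,"dy": 0,"dz": -0.11,"roll": 0},
  ],
)

```text
time: 25.72
tool_pos: [0.4857, -0.3672, 0.2573]
tcp_rot: [2.873, 1.252, 0.006]
wrist_force: [-0.8, -0.0, -0.0]
width: 0.6
grip_force: 0.0
```

Run:
```python
from h import *
plan(.484,-.3648,.274,-91)
p,d=read_camera("scene");C=cloud("scene",d)
r=C[195:250,240:300].reshape(-1,3);k=(np.hypot(r[:,0]-.484,r[:,1]+.365)<.02)&(r[:,2]<.23);print(np.sort(r[k][:,2])[-12:])
cv2.imwrite("pics/end.png",cv2.resize(p[180:265,235:305],None,fx=6,fy=6,interpolation=cv2.INTER_CUBIC))
```

```text
t 25.73 pos [ 0.4857 -0.3672  0.2573] shift [ 0.0006 -0.0028 -0.0168] roll 48.0798052922689 tilt [ 0.0067 -0.0055 -1.    ] q [-0.6883  0.1192  1.7268  0.      1.2869  0.0608]
[0.1818 0.1822 0.1825 0.1826 0.183  0.1831 0.1833 0.1834 0.184  0.1841
 0.1841 0.1851]
```

View pics/end.png

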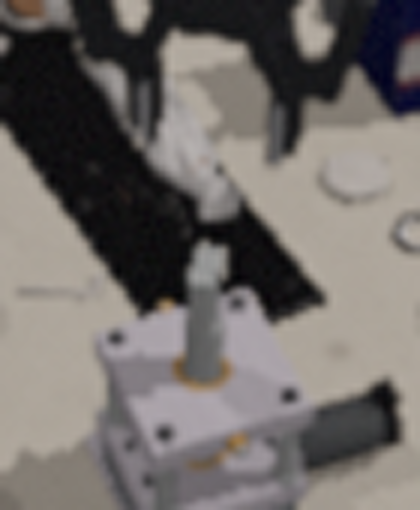

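The shaft stands upright in the ring with its top at about 0.18 m, the home height, and the gripper is clear.

```bash
python3 -c "
from workcell import *
print(finish_job())"
```

```text
the job is handed in; nothing more can be done
None
```

The drive shaft stands home in the drive dog's slot: the tang dropped in after about 48° of anticlockwise turning and bottomed about 10 mm lower. The gripper let go and is clear, and the job was handed in at about 26 s (the hand-in returned no verdict).

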